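Tip the tile tray into the cabinet's hopper

TASK

Put the mahjong tiles away: first push the cabinet's small swing door fully shut so nothing can run out, then lift the hinged tray from under its pull bar to tip all eight tiles into the cabinet's hopper, and lower the empty tray back level without letting it drop. Be gentle with the cabinet, its door and tray, especially at their stops: they are thin plastic, and 25 N is too much. Leave the dice cup, saucer, tongs and rack where they are.

Things in the scene. Friction and masses are not known exactly. Their poses are not given: they have to be found in the camera images.
- cabinet: fixed white cabinet, 190 x 210 x 215 mm (x, y, z), walls 6 mm, open on top as a hopper; origin: centre of its underside, z up, -x is its front, facing the robot. The front has a 100 x 95 mm outlet (z 30 to 126 mm) with the swing door; inside, the floor slopes from z 88 mm at the back to 33 mm at the outlet. The -y wall, 143 mm high, carries the tray; the front is 175, the others 215 mm high
- tray (a joint): tip of the grey tray (rad): 0 level, 0.78 fully tipped into the hopper, against a hard stop; grows as the pull bar is raised. 180 g, no latch, hinge friction too small to hold it: let go, it falls back level
- tray_hinge (a point): middle of the tray's hinge axis, which runs along the cabinet's x at (0, -105, 152) mm of the cabinet. Level, the tray, 140 mm wide, has its floor (4 mm thick, top at hinge height) from 10 mm inside the hinge to 145 mm outside it; side walls and an end wall (130 mm from the hinge) stand 24 mm high; no wall on the hopper side
- tray_end (a point): middle of the outer edge of the tray's floor, on its top face, 145 mm from the hinge. The pull bar hangs here: 8 mm in diameter, 124 mm long along the cabinet's x, its axis 150 mm outward (-y when level) of the hinge and 6 to 34 mm below the floor's top, on two thin arms at its ends in tight slides (do not move it). Its height is set differently each time and not reported: see or feel it
- door (a joint): opening of the swing door (rad): 0 shut (hard stop), 1.5 wide open. Stiff hinge (0.3 N m) that stays where it is left. White panel 104 x 104 mm, 12 mm thick, z 26 to 130 mm of the cabinet; shut, it runs from its hinge 104 mm to the cabinet's -y, outer face at x = -107 mm; opening swings the free edge to -x. A finger pull 6 mm wide, 10 mm deep, 50 mm tall stands on the outer face at the free edge
- door_hinge (a point): point on the door's vertical hinge axis, at the inner face of the panel, at its lower edge: (-95, 52, 26) mm of the cabinet
- door_edge (a point): point on the door's outer face at the free edge, at half height (78 mm above the table)
- tile1: a mahjong tile, 26 x 36 x 20 mm (x, y, z), 18 to 35 g, ivory top on a green back; origin at the centre of its underside; starts lying flat in the tray, in one of two rows of four; its friction on the tray is not known (it slides off at 24 to 43 degrees of tip)
- tile2: a mahjong tile, 26 x 36 x 20 mm (x, y, z), 18 to 35 g, ivory top on a green back; origin at the centre of its underside; starts lying flat in the tray, in one of two rows of four; its friction on the tray is not known (it slides off at 24 to 43 degrees of tip)
- tile3: a mahjong tile, 26 x 36 x 20 mm (x, y, z), 18 to 35 g, ivory top on a green back; origin at the centre of its underside; starts lying flat in the tray, in one of two rows of four; its friction on the tray is not known (it slides off at 24 to 43 degrees of tip)
- tile4: a mahjong tile, 26 x 36 x 20 mm (x, y, z), 18 to 35 g, ivory top on a green back; origin at the centre of its underside; starts lying flat in the tray, in one of two rows of four; its friction on the tray is not known (it slides off at 24 to 43 degrees of tip)
- tile5: a mahjong tile, 26 x 36 x 20 mm (x, y, z), 18 to 35 g, ivory top on a green back; origin at the centre of its underside; starts lying flat in the tray, in one of two rows of four; its friction on the tray is not known (it slides off at 24 to 43 degrees of tip)
- tile6: a mahjong tile, 26 x 36 x 20 mm (x, y, z), 18 to 35 g, ivory top on a green back; origin at the centre of its underside; starts lying flat in the tray, in one of two rows of four; its friction on the tray is not known (it slides off at 24 to 43 degrees of tip)
- tile7: a mahjong tile, 26 x 36 x 20 mm (x, y, z), 18 to 35 g, ivory top on a green back; origin at the centre of its underside; starts lying flat in the tray, in one of two rows of four; its friction on the tray is not known (it slides off at 24 to 43 degrees of tip)
- tile8: a mahjong tile, 26 x 36 x 20 mm (x, y, z), 18 to 35 g, ivory top on a green back; origin at the centre of its underside; starts lying flat in the tray, in one of two rows of four; its friction on the tray is not known (it slides off at 24 to 43 degrees of tip)
- dice_cup: bystander: red dice cup, 72 mm in diameter, 85 mm high; origin at the centre of its underside
- saucer: bystander: glass saucer, 110 mm in diameter, 18 mm high; origin at the centre of its underside
- tongs: bystander: chrome chip tongs lying along their x, 160 x 40 x 10 mm; origin at the middle of the underside
- rack: bystander: clear acrylic tile rack, 28 x 200 x 40 mm (x, y, z); origin at the centre of its underside
Mind the look-alikes: they are no part of the job. Leave any brown look-alike of the tile5 alone.

How it is judged:
By the outcome, as a careful person would: the job done as asked, in the order asked, and still so for the second after the job is handed in, with the robot touching nothing.
It also fails if it takes over 66 s, if anything falls off the work surface, if the arm or the gripper's body presses on something with over 40 N, if the wrist force passes 120 N, or if a joint passes its speed limit or range.

ROBOT

A 6-joint arm with a two-finger parallel gripper is mounted at the origin on the work surface. World frame = base frame: x ahead of the robot, y to its left, z up, the work surface at z = 0. Lengths are in mm, angles in rad, forces in N, time in s.
With the tool pointing down it reaches from about 300 to 775 mm from the base axis. Payload 14.6 kg.
Tool frame: the origin (TCP) lies midway between the tips of the shut fingers; the grasp point (between the pads) lies 19 mm behind it (manip.grasp_offset is the distance from the TCP to the grasp point, in mm); z points along the fingers, y is the line along which they close (so a half turn about z gives the same grasp; the last joint's range is limited). The gripper opens to 94 mm and grips with 3 to 60 N. Pads are 16 mm wide; open, the fingers measure 119 mm over their backs; the gripper's body (75 mm by 177 mm) begins 78 mm behind the grasp point.
Start: joints at [1.261, 0.3, 1.521, -0, 1.321, -0.067], TCP at [132.23, 533.858, 205.446] pointing down, gripper open.
Joint ranges: [-3.03, 3.03], [-0.79, 2.21], [0.23, 2.52], [-1.04, 4.18], [0, 3.07], [-2.55, 2.55]. Speed limits (rad/s): [2.22, 2.22, 2.57, 3.14, 3.14, 3.14].

INTERFACE

Orientations are given as [roll, pitch, yaw] about the fixed x, y, z axes, in that order (R = Rz(yaw) Ry(pitch) Rx(roll)).
In Python, from cell import manip, viewer gives the robot as it stands. The module is installed in compiled form; this text tells all that it offers.
- The arm moves only by the tool move_arm, never from a script. Its argument "moves" is a list of rows, each a list of 4 numbers: the shift along the tool's x, y, z in m, then the turn about the tool's z in rad. A call has 1 to 12 rows; each row is the pose to reach, as a shift and turn from the pose commanded when the call began, along the tool's axes at that moment; what a row does not reach only later rows make up. A row lasts 1/10 s, in which the tool goes at most 50 mm and 8.59 degrees, less where a joint would pass 70% of its speed; a pose out of reach is approached as far as the arm can. A call with a gripper value outside its range is refused whole. "jaw" is the finger opening in m, from 0 to 0.094, set as the call begins (left out, the last holds). The fingers move at their own pace and stop on an object; "squeeze" is the grip in N (left out, the last holds). Time passes only in rows, so rows that repeat a pose let the fingers close. It gives the time, the measured TCP pose, the force, the opening and the grip force at its end, in the units of the state.
- manip.read_state(): the state, without advancing time (a new reading comes with each control period).
- viewer.camera(name): name is "side" or "top" or "wrist"; returns a dict with "frame" (480x640x3 uint8, blue, green, red), "z_map" (480x640 float32, mm along the optical axis (not along the pixel's ray), 0 where there is no reading), "fx", "fy", "cx", "cy" (pixels), "origin" and "orientation" of the camera in the world. Camera axes: x right, y down, z forward; pixel columns grow to the right and rows downward; lengths in mm; the calibration is good to about 2 mm. A picture is of the moment at which its call begins.
- manip.sign_off(): hands the job in; it is judged then, once.
The state is a dict: "clock": time; "joints": joint angles; "qd": joint speeds; "effort": joint torques, N m; "eef_pos": TCP position; "eef_rot": TCP orientation; "wrist_force": force on the tool from outside, world axes, zero at the start; "moment": the same for the moment, N m; "finger_gap": finger opening in mm; "finger_force": force on a finger pad.
Only numpy, scipy, OpenCV 4.12 (cv2) and the standard library are available. Lean on these libraries where they do the work, as an engineer would, in place of code of your own. Each camera call takes 0.05 s, during which the arm holds its last target. There are 200 camera calls.

## Working session

There is one attempt and no reset: what is moved stays moved. The work goes in short steps, Python scripts to look and compute and a tool call to move; the robot and the scene stay as the last step left them, time stands still between calls to the robot, and variables do not carry over. Pictures are saved under pics/ and viewed, at most 10 in all, crops included, and the job is handed in when it is done.

Besides the shell and the picture viewer there is one more tool, called after ">>>" in YAML: its name, and indented under it one key for each argument. move_arm: Moves the arm, as the interface text tells. Its arguments: {"type":"object","properties":{"moves":{"type":"array"},"jaw":{"type":"number"},"squeeze":{"type":"number"}},"required":["moves"]}

```bash
mkdir -p pics
cat > h.py <<'E'
import numpy as np, cv2
from scipy.spatial.transform import Rotation as R
from cell import manip, viewer
def rot(o):
    o=np.array(o,float)
    return o if o.shape==(3,3) else (R.from_euler('xyz',o).as_matrix() if o.size==3 else R.from_quat(o).as_matrix())
def snap(n,f=None):
    c=viewer.camera(n); np.savez(f'{n}.npz',**c)
    if f: cv2.imwrite(f'pics/{f}.png',c['frame'])
    return c
def cloud(c):
    v,u=np.mgrid[0:480,0:640]; z=c['z_map']
    p=np.stack([(u-c['cx'])/c['fx']*z,(v-c['cy'])/c['fy']*z,z],-1)@rot(c['orientation']).T+np.array(c['origin'])
    p[z==0]=np.nan; return p
E
python3 - <<'E'
from h import *
for n in('top','side'):
    c=snap(n,n+'0'); print(n,c['origin'],c['orientation'],c['fx'])
print(manip.read_state())
E
```

```text
top [ 457.81937754  -81.22267733 1289.45768095] [-3.07416847 -0.0104807  -1.55120634] 597.9291538056768
side [309.65893968 435.59200093 667.63201561] [-2.34872598 -0.01887316 -2.76767573] 436.7878181317376
{'clock': 0.1, 'joints': array([ 1.26142669e+00,  3.00386312e-01,  1.52152926e+00, -4.37747498e-06,
        1.32072313e+00, -6.66122073e-02]), 'qd': array([ 1.14442899e-03, -1.37121462e-05, -1.74250455e-03,  2.40010323e-04,
       -2.29187754e-05, -4.88423277e-05]), 'effort': array([ 1.90902210e-03, -5.32645226e+01, -3.53282654e+01,  7.09974580e-02,
        2.34579819e-02, -9.17158445e-05]), 'eef_pos': array([132.14438236, 533.63561264, 204.95476704]), 'eef_rot': array([-3.14054865e+00, -6.53970341e-05,  2.89883628e+00]), 'wrist_force': array([ 0.06619885, -0.37119528, -0.07574769]), 'moment': array([-0.01999715, -0.04883791,  0.01684911]), 'finger_force': 0.0, 'finger_gap': 93.96826996930598}
```

View pics/top0.png

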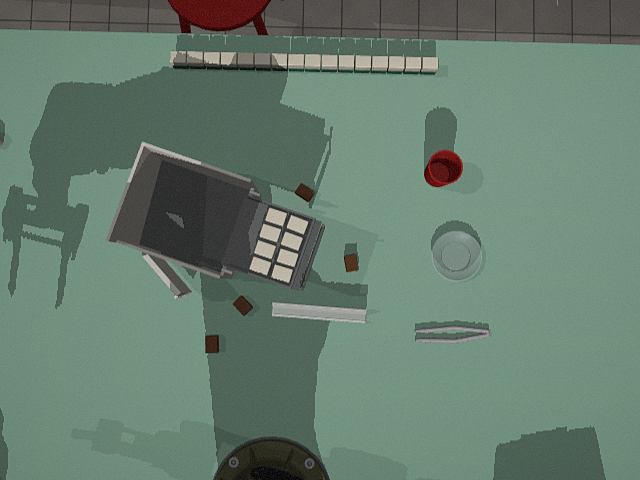

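View pics/side0.png

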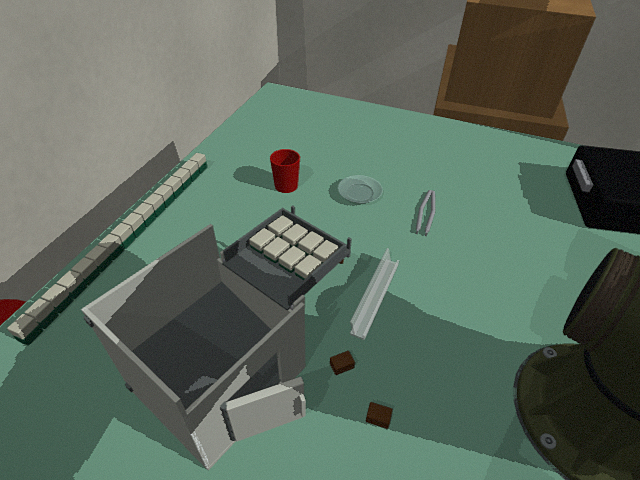

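The top view shows the open white cabinet at about (185,210), with its door open at (165,275). The tray with eight ivory tiles in two rows is at (280,245). The brown blocks at (304,191), (351,262), (243,305) and (211,343) are the look-alikes. The ivory row at (305,62) and the acrylic rack at (320,312) aren't part of the job. I'll fit the cabinet pose, door angle and bar next.

```bash
cat > fit.py <<'E'
from h import *
from scipy.optimize import least_squares
T=np.load('top.npz');S=np.load('side.npz')
pt=cloud(T); ps=cloud(S)
w=pt[120:300,90:345].reshape(-1,3); w=w[np.isfinite(w[:,0])]
s=ps.reshape(-1,3); s=s[np.isfinite(s[:,0])]
if __name__=='__main__':
    rim=w[(w[:,2]>206)&(w[:,2]<224)]; rs=s[(s[:,2]>206)&(s[:,2]<224)&(np.hypot(s[:,0]-rim[:,0].mean(),s[:,1]-rim[:,1].mean())<250)]
    print(len(rim),len(rs),rim.min(0),rim.max(0))
    def loc(q,p):
        c,sn=np.cos(q[2]),np.sin(q[2]); d=p[:,:2]-q[:2]*100
        return np.c_[c*d[:,0]+sn*d[:,1],-sn*d[:,0]+c*d[:,1]]
    def seg(l,a,b):
        a,b=np.array(a),np.array(b);t=np.clip((l-a)@(b-a)/((b-a)@(b-a)),0,1);return np.linalg.norm(l-a-t[:,None]*(b-a),axis=1)
    def res(q,p):
        l=loc(q,p); return np.minimum(seg(l,[92,-102],[92,102]),seg(l,[-92,102],[92,102]))
    for p in(rim,rs,np.r_[rim,rs]):
        best=min((least_squares(res,[rim[:,0].mean()/100,rim[:,1].mean()/100,a],args=(p,),loss='soft_l1',f_scale=3) for a in(-.8,-.5,-.3,0)),key=lambda r:r.cost)
        q=best.x;print(q*[100,100,1],best.cost,np.median(best.fun))
    np.save('cab.npy',q*[100,100,1])
    q=np.load('cab.npy'); 
    for nm,p in(('top',w),('side',s)):
        l=np.c_[loc([q[0]/100,q[1]/100,q[2]],p),p[:,2]]
        d=l[(l[:,0]<-104)&(l[:,0]>-240)&(l[:,1]>-120)&(l[:,1]<120)&(l[:,2]>40)&(l[:,2]<140)]
        t=d[d[:,2]>124]; print(nm,'door top',len(t))
        if len(t)>5:
            print(cv2.minAreaRect(t[:,:2].astype(np.float32)), t[t[:,0].argmin()],t[:,2].mean())
        for h in(50,70,90,110):
            e=d[abs(d[:,2]-h)<10]
            if len(e): print(h,e[e[:,0].argmin()],e[e[:,1].argmin()],e[e[:,1].argmax()])
        tr=l[(l[:,1]<-110)&(l[:,1]>-275)&(abs(l[:,0])<90)&(l[:,2]>60)]
        f=tr[(tr[:,1]<-237)]; 
        for a in range(-262,-238,3):
            g=f[(f[:,1]>=a)&(f[:,1]<a+3)]; print(a,len(g),np.percentile(g[:,2],[0,10,50,90,100]).round(1) if len(g) else '', (g[:,0].min().round(),g[:,0].max().round()) if len(g) else '')
E
python3 fit.py
```

```text
976 2042 [522.62335119  37.28194351 206.07967937] [704.45749991 293.35867098 222.46113995]
[ 5.80747706e+02  1.65258940e+02 -3.11445466e-01] 1880.6639529077822 1.8196959664693466
[ 5.80290948e+02  1.65782017e+02 -3.09587561e-01] 3636.6190186258646 1.5590808335983866
[ 5.80405842e+02  1.65608948e+02 -3.10096393e-01] 5569.347314762874 1.6762315994096184Traceback (most recent call last):
  File "fit.py", line 23, in <module>
    l=np.c_[loc([q[0]/100,q[1]/100,q[2]],p),p[:,2]]
            ~~~^^^^^^^^^^^^^^^^^^^^^^^^^^^^
  File "fit.py", line 11, in loc
    c,sn=np.cos(q[2]),np.sin(q[2]); d=p[:,:2]-q[:2]*100
                                      ~~~~~~~^~~~~~~~~~
ValueError: operands could not be broadcast together with shapes (45700,2) (200,)
```

```bash
sed -i 's|loc(\[q\[0\]/100,q\[1\]/100,q\[2\]\],p)|loc(q/[100,100,1],p)|' fit.py; python3 fit.py
```

```text
976 2042 [522.62335119  37.28194351 206.07967937] [704.45749991 293.35867098 222.46113995]
[ 5.80747706e+02  1.65258940e+02 -3.11445466e-01] 1880.6639529077822 1.8196959664693466
[ 5.80290948e+02  1.65782017e+02 -3.09587561e-01] 3636.6190186258646 1.5590808335983866
[ 5.80405842e+02  1.65608948e+02 -3.10096393e-01] 5569.347314762874 1.6762315994096184
top door top 321
((-125.61540222167969, 9.539604187011719), (100.89041137695312, 12.77531909942627), 59.934814453125) [-154.54543065  -29.52225695  128.47208291] 129.90956424778338
50 [-159.41857061  -26.95064809   57.46997486] [-145.61372867  -36.07216664   52.43030666] [-104.92720147   35.67030643   51.33586804]
70 [-161.96210984  -25.20433326   64.54585595] [-147.50750913  -36.37967817   60.53553574] [-104.93996182   34.4556593    63.96442289]
90 [-161.10294832  -25.83910762   86.38531067] [-146.95104051  -36.26716836   89.36592854] [-104.01444384   36.07970768   82.95692454]
110 [-163.02115635  -24.70337997  104.79056648] [-146.61991129  -36.13768724  107.55776428] [-104.85656424   35.14331355  115.50782371]
-262 0  
-259 73 [128.7 
[... 1114 characters left out ...]
.43730101]
110 [-161.93251014  -24.39397105  102.05320984] [-154.11160496  -31.6258709   117.85314673] [-104.38566015   56.04396685  100.97775542]
-262 0  
-259 12 [130.4 146.  163.5 169.6 170. ] (np.float64(-64.0), np.float64(66.0))
-256 56 [131.5 141.8 161.6 170.2 171.8] (np.float64(-65.0), np.float64(66.0))
-253 26 [130.1 133.  158.9 169.1 170.7] (np.float64(-68.0), np.float64(65.0))
-250 6 [149.5 149.8 150.5 151.7 152.3] (np.float64(-69.0), np.float64(-63.0))
-247 6 [148.7 148.8 150.  151.  151.1] (np.float64(-68.0), np.float64(-65.0))
-244 3 [148.3 148.7 150.6 151.2 151.3] (np.float64(-68.0), np.float64(-67.0))
-241 5 [149.4 149.8 173.6 174.  174.2] (np.float64(-67.0), np.float64(65.0))
```

Cabinet at world (580.4, 165.6), yaw -0.310. Measured in the cabinet frame, the door is open about 0.525 rad. The bar top is at about z 136 and y = -255, and two thin posts stand up to about z 171 at x = ±64. I'll shut the door first, with closed fingers aligned to the cabinet.

>>> move_arm:
  moves:
    - [0, 0, 0, 0.067]
    - [0, 0, 0, 0.067]
    - [0, 0, 0, 0.067]
  jaw: 0

```text
clock: 0.4
eef_pos: [132.2, 533.8, 205.3]
eef_rot: [-3.141, 0.0, 2.834]
wrist_force: [-0.1, 0.4, 0.2]
finger_gap: 73.3
finger_force: 0.0
```

>>> move_arm:
  moves:
    - [-0.04, -0.022, 0, 0]
    - [-0.08, -0.044, 0, 0]
    - [-0.12, -0.066, 0, 0]
    - [-0.16, -0.088, 0, 0]
    - [-0.2, -0.11, 0, 0]
    - [-0.24, -0.132, 0, 0]
    - [-0.28, -0.154, 0, 0]
    - [-0.32, -0.177, 0, 0]
    - [-0.359, -0.199, 0, 0]
    - [-0.359, -0.199, 0, 0]
    - [-0.359, -0.199, 0, 0]

```text
clock: 1.5
eef_pos: [413.7, 234.3, 205.3]
eef_rot: [-3.141, -0.0, 2.831]
wrist_force: [0.5, 0.6, -0.1]
finger_gap: 0.4
finger_force: 0.0
```

```bash
cat >> h.py <<'E'
def st():
    s=manip.read_state(); q=np.load('cab.npy'); d=s['eef_pos'][:2]-q[:2]; c,sn=np.cos(q[2]),np.sin(q[2])
    f=s['wrist_force']
    print('t',s['clock'],'cab',np.round([c*d[0]+sn*d[1],-sn*d[0]+c*d[1],s['eef_pos'][2]],1),'yaw-',s['eef_rot'][2]-q[2],'Fcab',np.round([c*f[0]+sn*f[1],-sn*f[0]+c*f[1],f[2]],1),'gap',s['finger_gap'],s['finger_force'])
E
python3 -c "from h import *;st()"
```

```text
t 1.5 cab [-179.7   14.6  205.3] yaw- 3.1409862041899457 Fcab [ 0.3  0.7 -0.1] gap 0.36603158770175187 0.0
```

>>> move_arm:
  moves:
    - [0, 0, 0.04, 0]
    - [0, 0, 0.08, 0]
    - [0, 0, 0.11, 0]
    - [0, 0, 0.11, 0]
    - [-0.01, -0.006, 0.11, 0]
    - [-0.018, -0.011, 0.11, 0]
    - [-0.023, -0.014, 0.11, 0]
    - [-0.028, -0.017, 0.11, 0]
    - [-0.032, -0.02, 0.11, 0]
    - [-0.036, -0.022, 0.11, 0]
    - [-0.038, -0.024, 0.11, 0]

```text
clock: 2.6
eef_pos: [442.7, 200.4, 95.6]
eef_rot: [3.141, 0.0, 2.832]
wrist_force: [-1.5, 4.0, 1.9]
finger_gap: 0.7
finger_force: 1.7
```

```bash
python3 -c "from h import *;st()"
```

```text
t 2.6 cab [-141.7   -8.9   95.6] yaw- 3.141788670368423 Fcab [-2.6  3.4  1.9] gap 0.6791111498601822 1.704663815908134
```

>>> move_arm:
  moves:
    - [-0.002, -0.001, 0, 0]
    - [-0.004, -0.002, 0, 0]
    - [-0.006, -0.003, 0, 0]
    - [-0.008, -0.005, 0, 0]
    - [-0.01, -0.006, 0, 0]
    - [-0.012, -0.007, 0, 0]
    - [-0.014, -0.008, 0, 0]
    - [-0.016, -0.009, 0, 0]
    - [-0.018, -0.01, 0, 0]

```text
clock: 3.5
eef_pos: [456.5, 185.3, 95.3]
eef_rot: [-3.141, -0.0, 2.832]
wrist_force: [-1.4, 3.4, -0.6]
finger_gap: 0.5
finger_force: 1.6
```

```bash
python3 -c "from h import *;st()"
```

```text
t 3.5 cab [-124.   -19.1   95.3] yaw- 3.1419086485280796 Fcab [-2.4  2.8 -0.6] gap 0.49052317140292656 1.6133024176815525
```

>>> move_arm:
  moves:
    - [-0.001, 0, 0, 0]
    - [-0.002, -0.001, 0, 0]
    - [-0.003, -0.001, 0, 0]
    - [-0.004, -0.001, 0, 0]
    - [-0.005, -0.002, 0, 0]
    - [-0.005, -0.002, 0, 0]

```text
clock: 4.1
eef_pos: [460.7, 182.0, 95.4]
eef_rot: [3.141, 0.0, 2.832]
wrist_force: [-1.9, 1.7, -0.5]
finger_gap: 0.4
finger_force: 1.0
```

```bash
python3 -c "from h import *;st()
c=snap('side');cv2.imwrite('pics/d1.png',cv2.resize(c['frame'][330:480,120:340],None,fx=3,fy=3))"
```

```text
t 4.1 cab [-118.9  -21.    95.4] yaw- 3.141849753078064 Fcab [-2.3  1.1 -0.5] gap 0.3963357979370417 0.9673325344920158
```

Small steps until the stop shows in the force.

>>> move_arm:
  moves:
    - [-0.0005, 0, 0, 0]
    - [-0.001, 0, 0, 0]
    - [-0.0015, 0, 0, 0]
    - [-0.002, 0, 0, 0]

```text
clock: 4.55
eef_pos: [462.4, 181.2, 95.4]
eef_rot: [-3.141, -0.0, 2.832]
wrist_force: [-4.7, -1.0, 1.3]
finger_gap: 0.8
finger_force: 1.9
```

>>> move_arm:
  moves:
    - [-0.0005, 0, 0, 0]
    - [-0.001, 0, 0, 0]
    - [-0.0015, 0, 0, 0]
    - [-0.0015, 0, 0, 0]

```text
clock: 4.95
eef_pos: [463.9, 180.7, 95.4]
eef_rot: [-3.141, -0.0, 2.832]
wrist_force: [-5.0, -1.4, 0.5]
finger_gap: 0.5
finger_force: 1.7
```

```bash
python3 -c "from h import *;st()"
```

```text
t 4.95 cab [-115.6  -21.2   95.4] yaw- 3.141805633949062 Fcab [-4.4 -2.8  0.5] gap 0.48810991515744895 1.7172331362962723
```

>>> move_arm:
  moves:
    - [-0.0004, 0, 0, 0]
    - [-0.0008, 0, 0, 0]
    - [-0.0008, 0, 0, 0]

```text
clock: 5.25
eef_pos: [464.1, 180.6, 95.3]
eef_rot: [-3.141, -0.001, 2.832]
wrist_force: [-9.2, 0.4, 4.0]
finger_gap: 0.7
finger_force: 4.1
```

>>> move_arm:
  moves:
    - [-0.0004, 0, 0, 0]
    - [-0.0008, 0, 0, 0]
    - [-0.0008, 0, 0, 0]

```text
clock: 5.55
eef_pos: [464.2, 180.5, 95.3]
eef_rot: [-3.14, -0.003, 2.832]
wrist_force: [-14.8, 0.7, 7.6]
finger_gap: 0.5
finger_force: 7.2
```

```bash
python3 -c "from h import *;st()"
```

```text
t 5.55 cab [-115.2  -21.2   95.3] yaw- 3.1419998550967367 Fcab [-14.3  -3.8   7.6] gap 0.5035941329205199 7.215546816587448
```

The door is at its stop: TCP x is -115.2 against -115 predicted for shut. Backing off and rising.

>>> move_arm:
  moves:
    - [0.001, 0, 0, 0]
    - [0.003, 0, 0, 0]
    - [0.008, 0, 0, 0]
    - [0.02, 0, 0, 0]
    - [0.04, 0, 0, 0]
    - [0.06, 0, -0.03, 0]
    - [0.06, 0, -0.07, 0]
    - [0.06, 0, -0.11, 0]
    - [0.06, 0, -0.15, 0]
    - [0.06, 0, -0.19, 0]
    - [0.06, 0, -0.2, 0]

```text
clock: 6.65
eef_pos: [408.6, 199.3, 299.6]
eef_rot: [3.137, 0.005, 2.832]
wrist_force: [-0.5, 0.1, -1.3]
finger_gap: 0.5
finger_force: 0.0
```

```bash
python3 -c "
from h import *;st()
c=snap('side');t=snap('top')
a=cv2.resize(c['frame'][190:290,210:360],None,fx=4,fy=4);b=cv2.resize(t['frame'][130:305,100:340],(0,0),fx=2.4,fy=2.4)
cv2.imwrite('pics/d1.png',a);cv2.imwrite('pics/t1.png',b)
import fit
from fit import *
q=np.load('cab.npy');c_,s_=np.cos(q[2]),np.sin(q[2])
l=np.c_[(w[:,:2]-q[:2])@np.array([[c_,-s_],[s_,c_]]),w[:,2]]
d=l[(l[:,0]<-98)&(l[:,0]>-200)&(abs(l[:,1])<80)&(l[:,2]>120)&(l[:,2]<136)]
print(len(d),cv2.minAreaRect(d[:,:2].astype(np.float32)),d.min(0),d.max(0))
"
```

```text
t 6.65 cab [-173.9  -20.4  299.6] yaw- 3.14214890369942 Fcab [-0.5 -0.  -1.3] gap 0.5351306112268611 0.0
234 ((-102.10307312011719, 3.635986328125), (8.200719833374023, 109.12915802001953), 0.003873260458931327) [-106.20170713  -50.92875062  121.13514413] [-98.00016002  58.20078444 135.28396412]
```

View pics/d1.png

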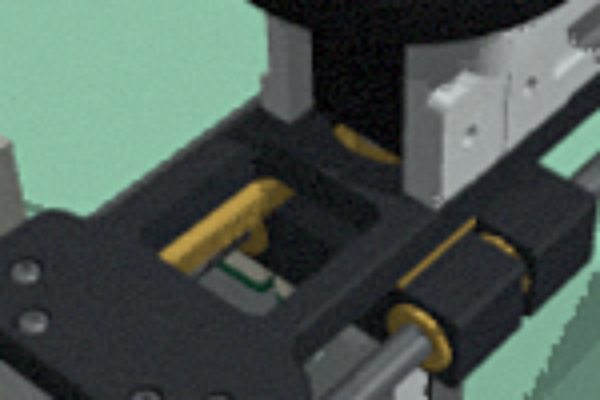

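The door reads shut, with the panel top at x -98 to -106 and angle about 0. The crop only shows the gripper blocking the tray. I'll turn 90° and move beyond the tray end to look.

>>> move_arm:
  moves:
    - [-0.015, -0.03, 0, 0.14]
    - [-0.03, -0.06, 0, 0.28]
    - [-0.045, -0.09, 0, 0.42]
    - [-0.06, -0.12, 0, 0.56]
    - [-0.075, -0.15, 0, 0.7]
    - [-0.09, -0.18, 0, 0.84]
    - [-0.105, -0.21, 0, 0.98]
    - [-0.12, -0.24, 0, 1.12]
    - [-0.135, -0.26, 0, 1.26]
    - [-0.154, -0.28, 0, 1.4]
    - [-0.154, -0.28, 0, 1.54]
    - [-0.154, -0.28, 0, 1.5708]
  jaw: 0.03

```text
clock: 7.95
eef_pos: [469.1, -115.2, 293.0]
eef_rot: [-3.138, 0.0, 1.255]
wrist_force: [-0.1, 0.6, -0.8]
finger_gap: 30.4
finger_force: 0.0
```

```bash
python3 -c "
from h import *;st()
c=snap('wrist','w1');print(c['origin'],c['orientation'],c['fx'])"
```

```text
t 7.95 cab [ -20.3 -301.4  293. ] yaw- 1.564641617188121 Fcab [-0.3  0.5 -0.8] gap 30.412320786837512 0.0
[492.11909254 -43.52895453 474.14087981] [ 2.87848577  0.00405332 -0.31604348] 330.8774738577956
```

View pics/w1.png

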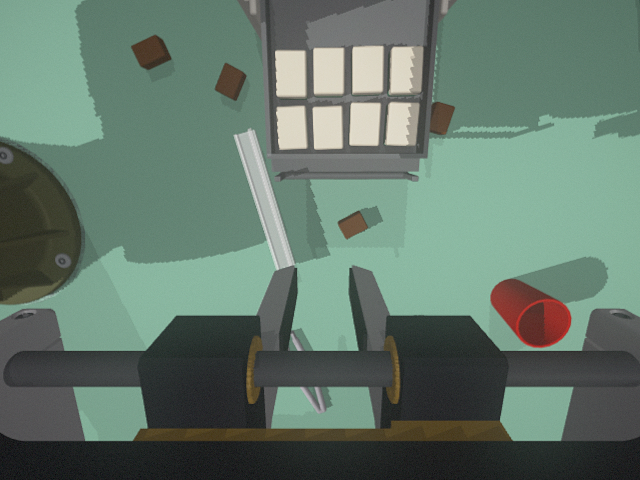

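The wrist view shows the tray end at (350,155), with the bar just outside it from (278,176) to (418,178). Eight ivory tiles are in two rows, and a brown look-alike lies on the table at (352,222). Next, the post and bar geometry from depth.

```bash
python3 -c "
from h import *;st()
S=np.load('wrist.npz');p=cloud(S)
q=np.load('cab.npy');c_,s_=np.cos(q[2]),np.sin(q[2])
P=p.copy();P[...,:2]=(p[...,:2]-q[:2])@np.array([[c_,-s_],[s_,c_]])
l=P[100:240,200:470].reshape(-1,3)
f=l[(l[:,1]<-228)&(l[:,1]>-266)&(l[:,2]>110)&(abs(l[:,0])<90)]
for a in range(-264,-228,2):
    g=f[(f[:,1]>=a)&(f[:,1]<a+2)]
    if len(g):print(a,len(g),np.percentile(g[:,2],[2,50,98]).round(1),g[:,0].min().round(1),g[:,0].max().round(1))
print(np.round(f[(f[:,1]<-251)&(f[:,2]>150)],1)[::3])
im=cv2.resize(S['frame'][140:200,260:440],None,fx=4.4,fy=4.4);cv2.imwrite('pics/w1c.png',im)"
```

```text
t 8.0 cab [ -20.4 -301.1  293.2] yaw- 1.5664013948184379 Fcab [ 0.1 -0.  -0.1] gap 29.91680774610241 0.0
-260 46 [133.  134.7 136.3] -62.1 -15.5
-258 250 [135.2 136.8 173.1] -65.7 63.1
-256 292 [135.9 137.6 174. ] -65.7 63.1
-254 317 [135.4 137.3 173.7] -66.1 63.0
-252 147 [134.4 136.1 172.1] -65.1 63.2
-250 246 [152.5 153.9 155.3] -69.9 69.1
-248 322 [152.5 154.  155.5] -70.9 69.1
-246 316 [152.7 154.  155.7] -71.0 68.9
-244 305 [152.6 153.9 155.6] -70.7 68.8
-242 324 [152.6 154.  155.5] -70.6 68.3
-240 320 [152.7 154.  155.6] -70.5 68.4
-238 203 [152.6 177.3 179.1] -70.7 63.9
-236 373 [176.5 177.9 179.4] -70.3 68.6
-234 455 [153.1 177.4 179.4] -70.8 69.3
-232 352 [152.4 154.2 178. ] -70.8 69.0
-230 369 [152.3 154.3 178.3] -71.0 68.9
[[  58.6 -252.6  150.2]
 [  60.  -252.1  156. ]
 [  62.9 -252.1  156. ]
 [ -62.5 -251.9  161.4]
 [ -60.1 -252.2  158. ]
 [  58.4 -253.1  155. ]
 [  58.7 -252.3  165.3]
 [  61.4 -252.3  165.4]
 [ -64.6 -251.8  172.9]
 [ -62.  -251.9  172.2]
 [ -60.1 -252.4  166. ]
 [  57.7 -254.1  154.5]
 [  57.9 -253.2  165.1]
 [  58.5 -252.5  173. ]
 [  61.  -252.4  174. ]
 [ -65.7 -252.8  172.1]
 [ -62.8 -252.7  173.4]
 [ -60.4 -252.9  171.1]
 [ -60.  -254.6  152. ]
 [  58.1 -254.5  160.7]
 [  57.9 -253.4  172.3]
 [  60.5 -253.4  172.7]
 [  63.  -253.4  173.1]
 [ -63.7 -253.5  173.5]
 [ -60.9 -253.5  174.1]
 [ -59.9 -254.8  160.5]
 [  57.8 -255.6  158.4]
 [  58.1 -254.7  168.2]
 [  59.3 -254.2  173.9]
 [  62.  -254.2  173.9]
 [ -64.5 -254.3  174.5]
 [ -62.1 -254.6  172.1]
 [ -60.  -255.   167.7]
 [  58.2 -256.3  160.6]
 [  58.3 -255.3  171.2]
 [  60.3 -255.1  173.9]
 [  63.  -255.1  173.9]
 [ -63.8 -255.3  173.5]
 [ -61.  -255.3  174.3]
 [  58.1 -256.5  168.6]
 [  59.2 -255.9  174.7]
 [  62.1 -256.   173.8]
 [ -64.7 -256.2  173.8]
 [ -62.1 -256.3  173.1]
 [  59.1 -257.1  171.9]
 [  61.6 -257.   172.8]]
```

View pics/w1c.png

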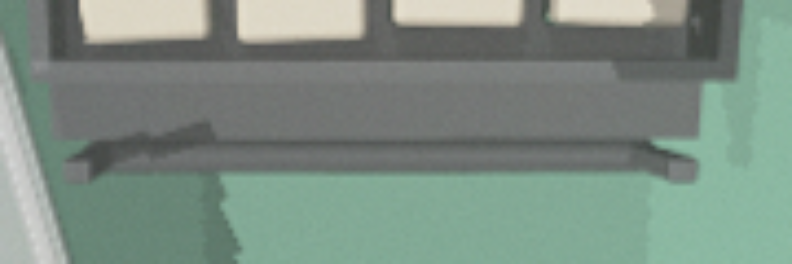

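Each post is about 6 mm square at x = ±62, y = -255, from the bar (axis z about 131.5) up to z 172. The tool always points down, so it can't reach under the bar. I'll pinch the -x post along its pivot direction with a light squeeze, which lets the tray rotate between the pads and limits the force.

>>> move_arm:
  moves:
    - [0.023, -0.021, 0, 0]
    - [0.046, -0.0425, 0, 0.005]
    - [0.046, -0.0425, 0.04, 0.005]
    - [0.046, -0.0425, 0.08, 0.005]
    - [0.046, -0.0425, 0.1, 0.005]
    - [0.046, -0.0425, 0.108, 0.005]
    - [0.046, -0.0425, 0.108, 0.005]
    - [0.046, -0.0425, 0.108, 0.005]
  jaw: 0.03
  squeeze: 6

```text
clock: 8.8
eef_pos: [443.4, -58.1, 188.1]
eef_rot: [3.141, -0.0, 1.256]
wrist_force: [1.1, -0.3, 0.5]
finger_gap: 30.2
finger_force: 0.0
```

```bash
python3 -c "
from h import *;st()
c=snap('wrist');cv2.imwrite('pics/w2.png',cv2.resize(c['frame'][120:360,200:480],None,fx=2.5,fy=2.5))"
```

```text
t 8.8 cab [ -62.2 -254.9  188.1] yaw- 1.5664439067509681 Fcab [1.1 0.1 0.5] gap 30.15660686084905 0.0
```

View pics/w2.png

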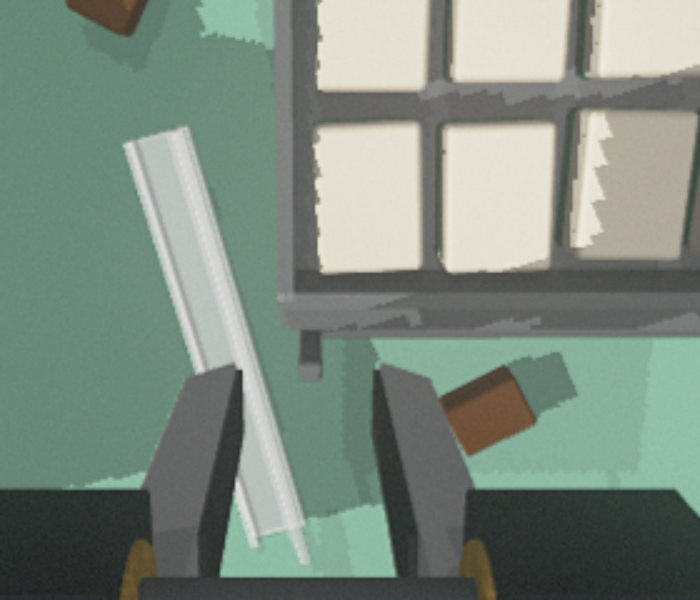

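The post at (310,355) is centred between the fingertips at (240,370) and (375,370). Descending and closing gently.

>>> move_arm:
  moves:
    - [0, 0, 0.01, 0]
    - [0, 0, 0.02, 0]
    - [0, 0, 0.027, 0]
    - [0, 0, 0.03, 0]
    - [0, 0, 0.032, 0]
    - [0, 0, 0.032, 0]
    - [0, 0, 0.032, 0]

```text
clock: 9.55
eef_pos: [443.3, -58.1, 155.7]
eef_rot: [3.141, -0.0, 1.256]
wrist_force: [0.4, 0.6, 0.4]
finger_gap: 29.8
finger_force: 0.0
```

>>> move_arm:
  moves:
    - [0, 0, 0, 0]
    - [0, 0, 0, 0]
    - [0, 0, 0, 0]
    - [0, 0, 0, 0]
    - [0, 0, 0, 0]
  jaw: 0.002
  squeeze: 6

```text
clock: 10.05
eef_pos: [443.1, -58.1, 155.5]
eef_rot: [-3.142, 0.0, 1.256]
wrist_force: [-0.1, -0.7, -0.6]
finger_gap: 2.1
finger_force: 0.0
```

```bash
python3 -c "from h import *;st()"
```

```text
t 10.05 cab [ -62.4 -254.9  155.5] yaw- 1.5661088173981699 Fcab [ 0.1 -0.7 -0.6] gap 2.1012806027176363 0.0
```

The fingers met nothing. Looking to see why.

```bash
python3 -c "
from h import *
c=snap('wrist');d=snap('side');cv2.imwrite('pics/w3.png',np.hstack([cv2.resize(c['frame'][240:380,230:400],(400,330)),cv2.resize(d['frame'][180:290,280:400],(380,330))]))"
```

```text
(no output)
```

View pics/w3.png

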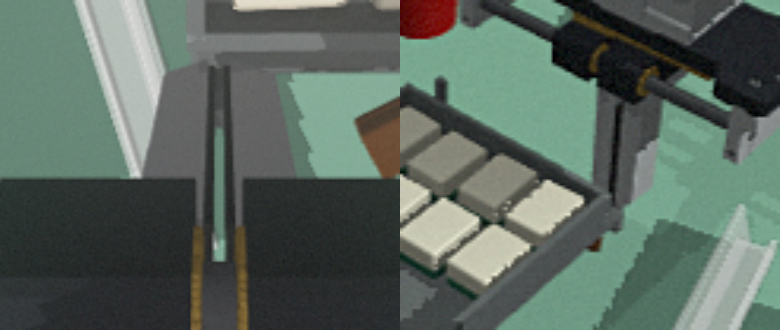

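The right-hand crop shows the finger passing straight through the post at (612,210), so the thin arms carry no contact and only the bar does. I'll press the shut fingers' flat side on the bar's outer face at x = 0 and carry it up by friction. About 7 N of push should hold roughly 2.5 N of lift. Moving out, across and down.

>>> move_arm:
  moves:
    - [-0.02, 0, 0, 0]
    - [-0.04, 0, 0, 0.004]
    - [-0.04, 0.03, 0, 0.004]
    - [-0.04, 0.0624, 0, 0.004]
    - [-0.04, 0.0624, 0.03, 0.004]
    - [-0.04, 0.0624, 0.05, 0.004]
    - [-0.03, 0.0624, 0.05, 0.004]
    - [-0.022, 0.0624, 0.05, 0.004]
    - [-0.018, 0.0624, 0.05, 0.004]
    - [-0.018, 0.0624, 0.05, 0.004]
  jaw: 0
  squeeze: 20

```text
clock: 11.15
eef_pos: [497.6, -93.9, 106.6]
eef_rot: [3.14, -0.0, 1.253]
wrist_force: [-0.1, -0.5, -0.9]
finger_gap: 0.5
finger_force: 0.0
```

```bash
python3 -c "from h import *;st()"
```

```text
t 11.15 cab [   0.3 -272.4  106.6] yaw- 1.563214844995099 Fcab [ 0.1 -0.5 -0.9] gap 0.5385794132363579 0.0
```

>>> move_arm:
  moves:
    - [0.001, 0, 0, -0.008]
    - [0.002, 0, 0, -0.008]
    - [0.003, 0, 0, -0.008]
    - [0.004, 0, 0, -0.008]
    - [0.0045, 0, 0, -0.008]

```text
clock: 11.65
eef_pos: [498.3, -90.3, 105.5]
eef_rot: [-3.142, 0.0, 1.26]
wrist_force: [-0.2, 1.3, 0.7]
finger_gap: 0.6
finger_force: 0.0
```

>>> move_arm:
  moves:
    - [0.0005, 0, 0, 0]
    - [0.001, 0, 0, 0]
    - [0.001, 0, 0, 0]

```text
clock: 11.95
eef_pos: [498.6, -89.3, 105.4]
eef_rot: [-3.142, 0.0, 1.26]
wrist_force: [-0.5, -0.2, 1.5]
finger_gap: 0.2
finger_force: 0.0
```

```bash
python3 -c "from h import *;st()"
```

```text
t 11.95 cab [-1.000e-01 -2.677e+02  1.054e+02] yaw- 1.570166796695422 Fcab [-0.5 -0.3  1.5] gap 0.20774224201065655 0.0
```

>>> move_arm:
  moves:
    - [0.0005, 0, 0, 0]
    - [0.001, 0, 0, 0]
    - [0.001, 0, 0, 0]

```text
clock: 12.25
eef_pos: [498.8, -89.0, 105.4]
eef_rot: [-3.141, 0.001, 1.26]
wrist_force: [-1.4, -5.5, -0.8]
finger_gap: 0.4
finger_force: 3.0
```

>>> move_arm:
  moves:
    - [0.0005, 0, 0, 0]
    - [0.001, 0, 0, 0]
    - [0.001, 0, 0, 0]

```text
clock: 12.55
eef_pos: [498.8, -88.8, 105.4]
eef_rot: [-3.141, 0.003, 1.26]
wrist_force: [-4.3, -13.1, 0.7]
finger_gap: 0.5
finger_force: 6.5
```

```bash
python3 -c "from h import *;st()"
```

```text
t 12.55 cab [-1.000e-01 -2.672e+02  1.054e+02] yaw- 1.5698614601643106 Fcab [ -0.1 -13.8   0.7] gap 0.5439600137813347 6.535604819655418
```

Contact is at y = -267.2 with 14 N. Trial lift of about 8 mm, following the arc.

>>> move_arm:
  moves:
    - [-0.0001, 0, -0.001, 0]
    - [-0.0002, 0, -0.002, 0]
    - [-0.0004, 0, -0.0035, 0]
    - [-0.0006, 0, -0.005, 0]
    - [-0.0008, 0, -0.0065, 0]
    - [-0.0008, 0, -0.0078, 0]
    - [-0.0008, 0, -0.0078, 0]

```text
clock: 13.25
eef_pos: [498.5, -89.5, 113.1]
eef_rot: [-3.141, 0.002, 1.26]
wrist_force: [-3.5, -11.9, -1.8]
finger_gap: 0.6
finger_force: 6.4
```

```bash
cat >> h.py <<'E'
def tip():
    "tray tip angle from the top depth image: tilt of side-wall/tiles-free surface points near the tray's end"
    c=snap('top'); p=cloud(c); q=np.load('cab.npy'); a,b=np.cos(q[2]),np.sin(q[2])
    l=p.reshape(-1,3).copy(); l[:,:2]=(l[:,:2]-q[:2])@np.array([[a,-b],[b,a]])
    for sgn in(-1,1):   # side-wall tops, x = +-66..70
        m=l[(abs(l[:,0]-sgn*68)<2.5)&(l[:,1]<-135)&(l[:,1]>-245)&(l[:,2]>165)]
        if len(m)>15: k=np.polyfit(m[:,1],m[:,2],1); print('wall',sgn,len(m),'tip',round(float(-np.arctan(k[0])),3))
E
python3 -c "from h import *;st();tip()"
```

```text
t 13.25 cab [-1.000e-01 -2.680e+02  1.131e+02] yaw- 1.569722131962627 Fcab [  0.3 -12.4  -1.8] gap 0.6253297145697418 6.358030512928963
wall -1 150 tip 1.304
wall 1 170 tip 0.385
```

```bash
cat >> h.py <<'E'
from scipy.optimize import brentq
def tip():
    c=snap('top'); p=cloud(c); q=np.load('cab.npy'); a,b=np.cos(q[2]),np.sin(q[2])
    l=p.reshape(-1,3).copy(); l[:,:2]=(l[:,:2]-q[:2])@np.array([[a,-b],[b,a]])
    m=l[(abs(abs(l[:,0])-50)<18)&(l[:,1]<-130)&(l[:,1]>-275)&(l[:,2]>100)&(l[:,2]<290)]
    z=l[(abs(abs(l[:,0])-68)<2)&(l[:,1]<-115)&(l[:,1]>-275)&(l[:,2]>160)&(l[:,2]<290)]
    # end wall top is the highest tray point
    for nm,r in(('all',m),('side',z)):
        if len(r)>20:
            h=np.percentile(r[:,2],97); y=r[r[:,2]>h-3][:,1].mean()
            print(nm,len(r),'top z',h.round(1),'y',y.round(1),'tip',round(np.arctan2(h-1.5-152,-105-y)-np.arctan2(24,132),3))
E
python3 -c "from h import *;tip()"
```

```text
all 2006 top z 254.9 y -257.3 tip 0.407
side 317 top z 254.4 y -256.2 tip 0.409
```

```bash
sed -i "s|c=snap('top'); p=cloud(c); q=np|c=snap('wrist'); p=cloud(c)[:330]; q=np|; s|h=np.percentile|r=r[r[:,2]<manip.read_state()['eef_pos'][2]+85]; h=np.percentile|" h.py; python3 -c "from h import *;st();tip()"
```

```text
t 13.35 cab [-1.000e-01 -2.680e+02  1.129e+02] yaw- 1.569740816906251 Fcab [  0.7 -13.7  -2.9] gap 0.591138377574371 6.349031925201416
all 70756 top z 183.8 y -212.7 tip 0.094
side 12475 top z 184.1 y -199.4 tip 0.133
```

The end wall rose about 6 mm and the wrist load is about -2.7 N vertical, so the tray is riding on the bar by friction. Continuing up the arc in stages.

```bash
sed -i "s|'tip',round(np.arctan2(h-1.5-152,-105-y).*|'tip',round(np.arcsin(min(1,(h-154)/133.2))-np.arctan2(24,131),3))|" h.py; python3 -c "from h import *;tip()"
```

```text
all 70841 top z 183.8 y -212.6 tip 0.044
side 12546 top z 184.1 y -199.8 tip 0.047
```

>>> move_arm:
  moves:
    - [-0.0001, 0, -0.002, 0]
    - [-0.0002, 0, -0.004, 0]
    - [-0.0003, 0, -0.006, 0]
    - [-0.0004, 0, -0.008, 0]
    - [-0.0005, 0, -0.0105, 0]
    - [-0.0005, 0, -0.013, 0]
    - [-0.0005, 0, -0.0155, 0]
    - [-0.0005, 0, -0.0155, 0]

```text
clock: 14.25
eef_pos: [498.4, -90.1, 128.7]
eef_rot: [-3.141, 0.003, 1.26]
wrist_force: [-3.3, -13.1, -2.1]
finger_gap: 0.6
finger_force: 6.6
```

```bash
python3 -c "from h import *;st();tip()"
```

```text
t 14.25 cab [-1.000e-01 -2.685e+02  1.287e+02] yaw- 1.5696660488681284 Fcab [  0.9 -13.5  -2.1] gap 0.6432433517587269 6.575326099991798
all 65725 top z 196.6 y -228.1 tip 0.145
side 11494 top z 196.5 y -217.9 tip 0.144
```

>>> move_arm:
  moves:
    - [0.0, 0, -0.002, 0]
    - [0.0001, 0, -0.004, 0]
    - [0.0003, 0, -0.0075, 0]
    - [0.0006, 0, -0.011, 0]
    - [0.001, 0, -0.0145, 0]
    - [0.0013, 0, -0.0175, 0]
    - [0.0017, 0, -0.0205, 0]
    - [0.002, 0, -0.0232, 0]
    - [0.002, 0, -0.0232, 0]

```text
clock: 15.2
eef_pos: [499.0, -88.1, 152.2]
eef_rot: [-3.141, 0.003, 1.26]
wrist_force: [-4.4, -12.1, 0.7]
finger_gap: 0.3
finger_force: 6.4
```

```bash
python3 -c "from h import *;st();tip()"
```

```text
t 15.2 cab [-1.000e-01 -2.665e+02  1.522e+02] yaw- 1.5696481833380465 Fcab [ -0.4 -12.9   0.7] gap 0.32431873385989973 6.4467595517635345
all 58364 top z 215.3 y -224.1 tip 0.297
side 10125 top z 214.4 y -215.4 tip 0.289
```

>>> move_arm:
  moves:
    - [0.0003, 0, -0.003, 0]
    - [0.001, 0, -0.0065, 0]
    - [0.0018, 0, -0.0105, 0]
    - [0.0029, 0, -0.0152, 0]
    - [0.0038, 0, -0.019, 0]
    - [0.0048, 0, -0.0228, 0]
    - [0.006, 0, -0.0265, 0]
    - [0.0071, 0, -0.03, 0]
    - [0.0071, 0, -0.03, 0]

```text
clock: 16.15
eef_pos: [501.5, -80.6, 182.4]
eef_rot: [3.141, 0.001, 1.26]
wrist_force: [-2.8, -7.1, 1.4]
finger_gap: 0.4
finger_force: 3.5
```

```bash
python3 -c "from h import *;st();tip()"
```

```text
t 16.15 cab [  -0.  -258.6  182.4] yaw- 1.569817378508401 Fcab [-0.5 -7.6  1.4] gap 0.43925983324524454 3.5326728969812393
all 45445 top z 238.0 y -211.4 tip 0.502
side 8410 top z 236.5 y -204.4 tip 0.487
```

>>> move_arm:
  moves:
    - [0.0007, 0, -0.002, 0]
    - [0.0018, 0, -0.005, 0]
    - [0.0032, 0, -0.008, 0]
    - [0.0045, 0, -0.011, 0]
    - [0.006, 0, -0.0143, 0]
    - [0.0076, 0, -0.0176, 0]
    - [0.0094, 0, -0.021, 0]
    - [0.0113, 0, -0.0245, 0]
    - [0.0133, 0, -0.0278, 0]
    - [0.0133, 0, -0.0278, 0]

```text
clock: 17.2
eef_pos: [505.7, -67.5, 210.2]
eef_rot: [3.141, 0.001, 1.26]
wrist_force: [-3.7, -4.9, 2.7]
finger_gap: 0.7
finger_force: 3.2
```

```bash
python3 -c "from h import *;st();tip()"
```

```text
t 17.2 cab [  -0.  -244.8  210.2] yaw- 1.5701270989478764 Fcab [-2.  -5.8  2.7] gap 0.678592890154951 3.2388095185160637
all 35208 top z 257.8 y -195.4 tip 0.713
side 5807 top z 255.7 y -188.0 tip 0.688
```

>>> move_arm:
  moves:
    - [0.0008, 0, -0.0013, 0]
    - [0.0016, 0, -0.0026, 0]
    - [0.0024, 0, -0.0039, 0]
    - [0.0032, 0, -0.0052, 0]
    - [0.004, 0, -0.0065, 0]
    - [0.004, 0, -0.0065, 0]

```text
clock: 17.85
eef_pos: [507.0, -63.7, 216.5]
eef_rot: [3.141, 0.0, 1.26]
wrist_force: [-2.3, -5.2, 2.7]
finger_gap: 0.6
finger_force: 2.8
```

>>> move_arm:
  moves:
    - [0.0005, 0, -0.0007, 0]
    - [0.001, 0, -0.0014, 0]
    - [0.0014, 0, -0.002, 0]
    - [0.0014, 0, -0.002, 0]

```text
clock: 18.25
eef_pos: [507.3, -62.4, 218.4]
eef_rot: [3.141, 0.0, 1.26]
wrist_force: [-2.6, -5.4, 3.4]
finger_gap: 0.3
finger_force: 2.8
```

```bash
python3 -c "from h import *;st();tip()
c=snap('wrist');t=snap('top')
cv2.imwrite('pics/w4.png',np.hstack([cv2.resize(c['frame'][0:300,150:550],(400,300)),cv2.resize(t['frame'][130:300,100:330],(400,300))]))"
```

```text
t 18.25 cab [  -0.  -239.4  218.4] yaw- 1.570004040088965 Fcab [-0.9 -5.9  3.4] gap 0.28314097850803704 2.7768464013934135
all 31525 top z 264.0 y -191.0 tip 0.79
side 5881 top z 260.8 y -181.9 tip 0.75
```

View pics/w4.png

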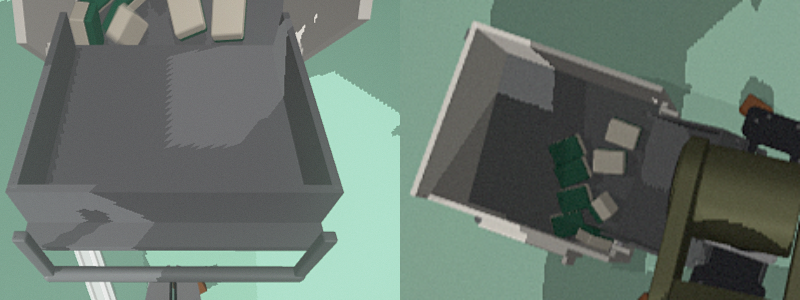

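The tray is at its full tip and looks empty. The hopper shows four green-back and four ivory tiles: (568,147), (570,168), (573,200), (570,222), (622,133), (609,161), (604,206) and (594,238). Checking that the two nearest the lip lie on the hopper floor.

```bash
python3 -c "
from h import *
p=cloud(np.load('top.npz')); q=np.load('cab.npy'); a,b=np.cos(q[2]),np.sin(q[2])
for u,v in((622,133),(609,161),(604,206),(594,238),(573,200)):
    U=int(100+(u-400)*.575);V=int(130+v*170/300);w=np.nanmedian(p[V-1:V+2,U-1:U+2].reshape(-1,3),0)
    d=w[:2]-q[:2];print(u,v,np.round([a*d[0]+b*d[1],-b*d[0]+a*d[1],w[2]],0))"
```

```text
622 133 [ 44. -58.  94.]
609 161 [ 10. -54.  85.]
604 206 [-40. -65.  87.]
594 238 [-78. -65.  79.]
573 200 [-46. -26.  67.]
```

All tiles are on the hopper floor. Lowering along the same path.

>>> move_arm:
  moves:
    - [-0.0007, 0, 0.001, 0]
    - [-0.0014, 0, 0.002, 0]
    - [-0.0022, 0, 0.0033, 0]
    - [-0.003, 0, 0.0046, 0]
    - [-0.0038, 0, 0.0059, 0]
    - [-0.0046, 0, 0.0072, 0]
    - [-0.0054, 0, 0.0085, 0]
    - [-0.0054, 0, 0.0085, 0]

```text
clock: 19.2
eef_pos: [505.6, -67.8, 209.7]
eef_rot: [3.141, 0.001, 1.26]
wrist_force: [-3.8, -6.3, 3.4]
finger_gap: 0.2
finger_force: 3.5
```

>>> move_arm:
  moves:
    - [-0.002, 0, 0.0033, 0]
    - [-0.0039, 0, 0.0068, 0]
    - [-0.0057, 0, 0.0102, 0]
    - [-0.0073, 0, 0.0135, 0]
    - [-0.0088, 0, 0.0168, 0]
    - [-0.0101, 0, 0.0198, 0]
    - [-0.0115, 0, 0.0228, 0]
    - [-0.0126, 0, 0.0258, 0]
    - [-0.0133, 0, 0.0278, 0]
    - [-0.0133, 0, 0.0278, 0]

```text
clock: 20.2
eef_pos: [501.4, -80.8, 181.7]
eef_rot: [-3.141, 0.001, 1.26]
wrist_force: [-4.0, -8.7, 2.1]
finger_gap: 0.4
finger_force: 4.7
```

```bash
python3 -c "from h import *;st();tip()"
```

```text
t 20.2 cab [-1.000e-01 -2.587e+02  1.817e+02] yaw- 1.5696762900768408 Fcab [-1.2 -9.5  2.1] gap 0.3997764216399125 4.6671440452337265
all 45782 top z 237.6 y -211.8 tip 0.497
side 9647 top z 235.6 y -204.4 tip 0.478
```

>>> move_arm:
  moves:
    - [-0.001, 0, 0.0035, 0]
    - [-0.0022, 0, 0.0072, 0]
    - [-0.0033, 0, 0.011, 0]
    - [-0.0044, 0, 0.0148, 0]
    - [-0.0054, 0, 0.019, 0]
    - [-0.0063, 0, 0.023, 0]
    - [-0.007, 0, 0.0267, 0]
    - [-0.0076, 0, 0.03, 0]
    - [-0.0076, 0, 0.03, 0]

```text
clock: 21.15
eef_pos: [499.0, -88.3, 151.4]
eef_rot: [-3.141, 0.002, 1.26]
wrist_force: [-4.6, -11.3, 2.2]
finger_gap: 0.6
finger_force: 6.0
```

>>> move_arm:
  moves:
    - [-0.0004, 0, 0.003, 0]
    - [-0.0008, 0, 0.006, 0]
    - [-0.0012, 0, 0.0095, 0]
    - [-0.0015, 0, 0.013, 0]
    - [-0.0018, 0, 0.0165, 0]
    - [-0.0019, 0, 0.02, 0]
    - [-0.002, 0, 0.0232, 0]
    - [-0.002, 0, 0.0232, 0]

```text
clock: 21.95
eef_pos: [498.3, -90.1, 128.1]
eef_rot: [-3.141, 0.002, 1.26]
wrist_force: [-2.2, -13.0, -1.2]
finger_gap: 0.7
finger_force: 6.1
```

```bash
python3 -c "from h import *;st();tip()"
```

```text
t 21.95 cab [-1.000e-01 -2.686e+02  1.281e+02] yaw- 1.5697021415327763 Fcab [  1.8 -13.1  -1.2] gap 0.7467303178696748 6.050238758325577
all 67296 top z 195.9 y -227.9 tip 0.139
side 13650 top z 195.8 y -217.3 tip 0.138
```

>>> move_arm:
  moves:
    - [0.0, 0, 0.002, 0]
    - [0.0, 0, 0.004, 0]
    - [0.0001, 0, 0.0065, 0]
    - [0.0002, 0, 0.009, 0]
    - [0.0004, 0, 0.0115, 0]
    - [0.0006, 0, 0.0135, 0]
    - [0.0008, 0, 0.0155, 0]
    - [0.0009, 0, 0.0165, 0]
    - [0.001, 0, 0.0175, 0]
    - [0.001, 0, 0.0175, 0]

```text
clock: 23.0
eef_pos: [498.6, -89.3, 110.7]
eef_rot: [-3.141, 0.002, 1.26]
wrist_force: [-3.5, -14.0, -2.7]
finger_gap: 0.4
finger_force: 6.9
```

```bash
python3 -c "from h import *;st();tip()"
```

```text
t 23.0 cab [-1.000e-01 -2.677e+02  1.107e+02] yaw- 1.5697764841993793 Fcab [  1.  -14.4  -2.7] gap 0.4331760172233323 6.888145431876183
all 73516 top z 181.9 y -207.0 tip 0.03
side 13985 top z 182.3 y -192.6 tip 0.033
```

>>> move_arm:
  moves:
    - [0, 0, 0.0008, 0]
    - [0.0001, 0, 0.0016, 0]
    - [0.0002, 0, 0.0024, 0]
    - [0.0002, 0, 0.003, 0]
    - [0.0002, 0, 0.003, 0]

```text
clock: 23.55
eef_pos: [498.7, -89.0, 107.7]
eef_rot: [-3.141, 0.002, 1.26]
wrist_force: [-2.2, -12.9, -2.6]
finger_gap: 0.3
finger_force: 6.4
```

>>> move_arm:
  moves:
    - [0, 0, 0.0005, 0]
    - [0, 0, 0.001, 0]
    - [0, 0, 0.001, 0]

```text
clock: 23.85
eef_pos: [498.7, -88.9, 106.7]
eef_rot: [-3.141, 0.002, 1.26]
wrist_force: [-2.6, -12.1, -3.2]
finger_gap: 0.8
finger_force: 6.0
```

```bash
python3 -c "from h import *;st();tip()"
```

```text
t 23.85 cab [-1.000e-01 -2.673e+02  1.067e+02] yaw- 1.5698005311300771 Fcab [  1.2 -12.3  -3.2] gap 0.8118993484560141 6.00017175078392
all 75017 top z 179.0 y -202.3 tip 0.008
side 13689 top z 179.6 y -189.3 tip 0.012
```

>>> move_arm:
  moves:
    - [0, 0, 0.0004, 0]
    - [0, 0, 0.0008, 0]
    - [0, 0, 0.0008, 0]

```text
clock: 24.2
eef_pos: [498.7, -88.8, 106.0]
eef_rot: [-3.141, 0.001, 1.26]
wrist_force: [-2.2, -10.2, -2.6]
finger_gap: 0.4
finger_force: 5.6
```

>>> move_arm:
  moves:
    - [0, 0, 0.0004, 0]
    - [0, 0, 0.0008, 0]
    - [0, 0, 0.0008, 0]

```text
clock: 24.5
eef_pos: [498.8, -88.8, 105.4]
eef_rot: [-3.141, 0.001, 1.26]
wrist_force: [-2.1, -9.6, 0.6]
finger_gap: 0.9
finger_force: 5.6
```

```bash
python3 -c "from h import *;st();tip()"
```

```text
t 24.5 cab [-1.000e-01 -2.672e+02  1.054e+02] yaw- 1.5698513401474075 Fcab [ 0.9 -9.8  0.6] gap 0.9251805581892202 5.563966333866119
all 75503 top z 178.2 y -201.8 tip 0.001
side 13591 top z 178.9 y -189.3 tip 0.007
```

The load has come off and z is back to the starting 105.4, so the tray is level. Backing away, then a final check.

>>> move_arm:
  moves:
    - [-0.0005, 0, 0, 0]
    - [-0.001, 0, 0, 0]
    - [-0.002, 0, 0, 0]
    - [-0.005, 0, 0, 0]
    - [-0.015, 0, 0, 0]
    - [-0.03, 0, 0, 0]
    - [-0.05, 0, -0.03, 0]
    - [-0.06, 0, -0.07, 0]
    - [-0.06, 0, -0.11, 0]
    - [-0.06, 0, -0.15, 0]
    - [-0.06, 0, -0.15, 0]
    - [-0.06, 0, -0.15, 0]

```text
clock: 25.75
eef_pos: [480.5, -145.9, 255.7]
eef_rot: [3.141, 0.0, 1.259]
wrist_force: [0.3, -0.9, -1.1]
finger_gap: 0.4
finger_force: 0.0
```

```bash
python3 -c "
from h import *;st()
t=snap('side');w=snap('wrist');c=snap('top')
cv2.imwrite('pics/f.png',np.vstack([np.hstack([cv2.resize(t['frame'],(400,300)),cv2.resize(w['frame'],(400,300))]),np.hstack([cv2.resize(c['frame'],(400,300)),cv2.resize(t['frame'][200:480,60:360],(400,300))])]))
p=cloud(w)[:240]; q=np.load('cab.npy'); a,b=np.cos(q[2]),np.sin(q[2])
l=p.reshape(-1,3).copy(); l[:,:2]=(l[:,:2]-q[:2])@np.array([[a,-b],[b,a]])
m=l[(abs(l[:,0])<60)&(l[:,1]>-257)&(l[:,1]<-253)&(l[:,2]>100)];f=l[(abs(l[:,0])<60)&(l[:,1]>-248)&(l[:,1]<-241)&(l[:,2]>100)]
print('bar top',np.median(m[:,2]),'edge',np.median(f[:,2]))"
```

```text
t 25.75 cab [-1.000e-01 -3.271e+02  2.557e+02] yaw- 1.5694774357888863 Fcab [ 0.6 -0.8 -1.1] gap 0.3807734998953699 0.0
bar top 137.3036717578689 edge 153.92936585989563
```

View pics/f.png

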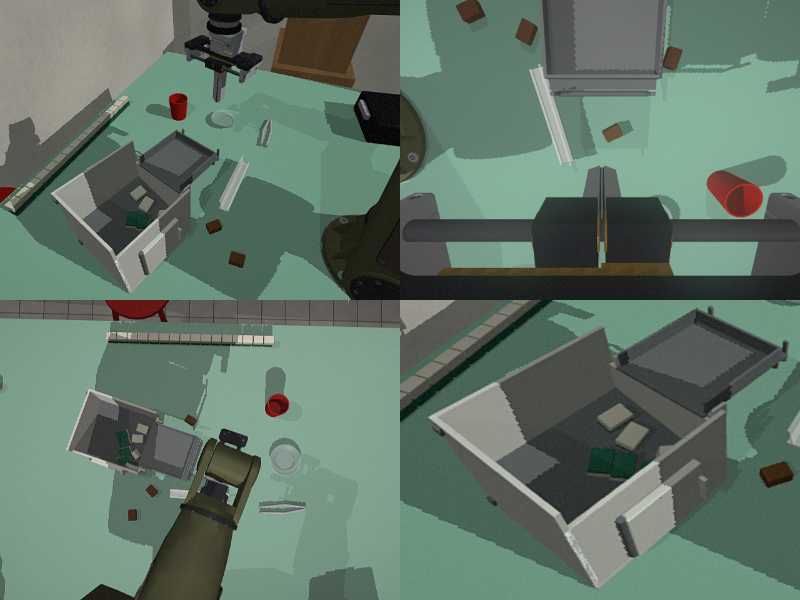

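The tray at (605,40) is empty and level, the bar height is unchanged (137.3 mm against 137.4 before), and the door at (645,520) is shut. The tiles lie in the hopper and the bystanders haven't moved.

```bash
python3 -c "from cell import manip;print(manip.sign_off())"
```

```text
the job is handed in; nothing more can be done
None
```

The job is handed in at about 26 s: the door was shut first, all eight tiles are in the hopper, and the empty tray is back level, with about 15 N the highest force I read. The tray was raised and lowered by friction against the bar's outer face, because the tool could not reach under it.

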